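Release the sample crate: dock it and hang its green tag

TASK

Release this batch: slide the blue crate of sample tubes along the desk, without lifting it, into the dark steel dock until it is fully home against the back stop. Then take the green tag out of the tag stand and hang it by its hole on the dock's peg, so that it hangs freely and still. Leave the red tag in its slot and do not knock the other things on the desk about.

Things in the scene. Friction and masses are not known exactly. Their poses are not given: they have to be found in the camera images.
- dock: Fixed dark steel U-shaped dock, open on its -x side; yaw varies. Origin: on the desk, centre of the crate's place; x points into the dock, y left, z up. Back stop's inner face at x=+52 mm, 30 mm high. Side rails: inner faces y=+-78, outer +-86, x=-65 to +53, 25 mm high. On its right a 10 mm orange rod rises at (45,-150) from an 8 mm foot plate and bends at z=160 into a level peg pointing to -x.
- peg_mid (a point): Point on the level peg's axis, at dock (-8,-150,160) mm; axes as the dock's. The peg, 10 mm thick, runs straight along dock x from 45 mm behind this point (+x, where the rod bends down) to 34 mm before it (-x), then turns up to a round tip 42 mm before it, axis 7 mm higher. Over the desk: peg underside 155, top 165, tip's top 172 mm, the rod's highest point.
- crate: Loose blue open crate full of capped sample tubes, 100 (x) by 140 (y) mm, 65 mm high, about 0.6 kg; slides on the desk. Origin: centre of its underside; axes nearly the dock's. It starts 50 to 90 mm short (-x) of home, its front part already between the rails with about 8 mm to spare each side. Home it touches the back stop, its origin at dock x=+2 mm.
- stand: Fixed grey tag stand, 150 mm (x) by 110 mm (y), 47 mm high. Origin: centre of its underside. Two slots, at x=-45 and x=+45 mm, each 11 mm wide in x, 84 mm long in y, 41 mm deep (slot floor 6 mm above the desk). Each holds one tag; which is which varies. Stand yaw varies.
- tag_green: Green rigid tag, upright in a slot, loose, about 0.1 kg: 8 mm thick (x), 80 wide (y), 150 high (z). Origin: centre of its lower edge. 80 mm wide up to z=112 mm, above that a grip tab 44 mm wide. Round 28 mm hole through the thickness, centre at z=84 mm. Grip the tab across its thickness from above, fingertips above the hole. Hung, the hole's centre is 9 mm below the peg's axis.
- tag_green_hole (a point): Centre of the green tag's hole (84 mm above the tag's lower edge, mid-thickness); axes as the tag's.
- tag_red: Red tag of the same shape in the other slot, to be left there. Origin: centre of its lower edge.
- tape: Bystander: yellow tape roll lying flat, 70 mm diameter, 24 mm high; origin at the centre of its underside.
- mug: Bystander: blue mug, 80 mm diameter, 92 mm high; origin at the centre of its underside.
- scanner: Bystander: black and grey hand scanner lying down, about 180 by 66 mm, 42 mm high; origin on its underside near the middle.
- stapler: Bystander: black stapler, 130 by 34 mm, 46 mm high; origin at the centre of its underside.
- pen_pot: Bystander: black pen pot, 76 mm diameter, 135 mm high with the pens; origin at the centre of its underside.

How it is judged:
On the way, in this order (a step that is already met when the one before it is completed fails the run):
1. the crate is fully home in the dock (x of crate in the frame of dock above -0.006 m and angle between the x axis of crate and the x axis of dock, either way round below 0.12 rad and y of crate in the frame of dock between -0.016 and 0.016 m and height (world z) of crate below 0.006 m and angle between crate's own z axis and vertical below 0.06 rad), for 0.2 s.
2. the green tag hangs by its hole on the peg, let go (x of tag_green_hole in the frame of peg_mid between -0.034 and 0.04 m and y of tag_green_hole in the frame of peg_mid between -0.012 and 0.012 m and z of tag_green_hole in the frame of peg_mid between -0.016 and 0 m and angle between tag_green's own z axis and vertical below 0.2 rad and contact force between the fingers and tag_green below 0.05 N), for 0.3 s.
At the end, for the whole second after the job is handed in: The crate stands flat in the dock within about 8 mm of the back stop, and the green tag hangs upright (within 0.2 rad) by its hole on the peg, hole centre within 12 mm sideways of the peg's axis and 0 to 16 mm below it, anywhere along its straight part, let go and at rest (all of step 1 and all of step 2 and linear speed of tag_green below 0.03 m/s and linear speed of crate below 0.02 m/s); the robot touches nothing.
It fails at once if the crate is lifted more than 20 mm off the desk or tipped over 0.35 rad (height (world z) of crate above 0.02 m or angle between crate's own z axis and vertical above 0.35 rad).
It fails at once if the red tag is moved more than 20 mm (distance of tag_red from where it was at the start of the episode above 0.02 m).
It fails at once if another thing on the desk is knocked more than 40 mm or over (distance of any of tape, mug, scanner, stapler, pen_pot from where it was at the start of the episode above 0.04 m or angle between any of tape, mug, scanner, stapler, pen_pot's own z axis and vertical above 0.6 rad).
It also fails if it takes over 61 s, if anything falls off the work surface, if the arm or the gripper's body presses on something with over 40 N, if the wrist force passes 120 N, or if a joint passes its speed limit or range.

ROBOT

A 6-joint arm with a two-finger parallel gripper is mounted at the origin on the work surface. World frame = base frame: x ahead of the robot, y to its left, z up, the work surface at z = 0. Lengths are in m, angles in rad, forces in N, time in s.
With the tool pointing down it reaches from about 0.275 to 0.875 m from the base axis. Payload 12.5 kg.
Tool frame: the origin (TCP) lies at the very end of the fingers, on their centre line; the grasp point (between the pads) lies 19 mm behind it; z points along the fingers, y is the line along which they close (so a half turn about z gives the same grasp; the last joint's range is limited). The gripper opens to 85 mm and grips with 20 to 120 N. Pads are 22 mm wide; open, the fingers measure 114 mm over their backs; the gripper's body (76 mm by 85 mm) begins 54 mm behind the grasp point. The pads swing forward as they close: fully open they stand 13 mm farther back than shut.
Start: joints at [1.186, 0.351, 1.652, -0, 1.139, -0.085], TCP at [0.162, 0.525, 0.231] pointing down, gripper open.
Joint ranges: [-2.75, 2.75], [-0.79, 2.1], [0.01, 2.65], [-1.57, 4.71], [0.07, 3.14], [-2.87, 2.87]. Speed limits (rad/s): [2.22, 2.22, 2.79, 3.14, 3.14, 3.14].

INTERFACE

Orientations are given as a rotation vector (axis times angle).
In Python, from bench import r gives the robot as it stands. The module is installed in compiled form; this text tells all that it offers.
- The arm moves only by the tool send_rows, never from a script. Its argument "increments" is a list of rows, each an object of numbers: "tx", "ty", "tz": the shift along the world's x, y, z in m; "rx", "ry", "rz": the turn, a rotation vector about the world's x, y, z in degrees; "hand": the opening in per cent of the stroke, from 0 (shut) to 100 (fully open). In form: [{"tx": .., "ty": .., "tz": .., "rx": .., "ry": .., "rz": .., "hand": ..}, ...]. A call has exactly 10 rows; each row shifts and turns the commanded pose from where the row before left it; what a row does not reach is not made up. A row lasts 1/8 s, in which the tool goes at most 62.5 mm and 10.7 degrees, less where a joint would pass 70% of its speed; a pose out of reach is approached as far as the arm can. A call with a gripper value outside its range is refused whole. The fingers move at their own pace and stop on an object; the grip force is fixed at half the most. Time passes only in rows, so rows that do not move let the fingers close, or fill a call up. It gives the time, the measured TCP pose, the force, the opening and the grip force at its end, in the units of the state.
- r.read_state(): the state, without advancing time (a new reading comes with each control period).
- r.camera(name): name is "scene" or "top" or "wrist"; returns a dict with "pixels" (420x560x3 uint8, red, green, blue), "z_map" (420x560 float32, m along the optical axis (not along the pixel's ray), 0 where there is no reading), "camera_matrix" (3x3 intrinsics, pixels), "k1" (the pictures are not rectified: a ray, as slopes to the right and down, at radius r is drawn at 1 + k1 r^2 times it, then the intrinsics apply), "T" (4x4, takes a point from camera to world coordinates). Camera axes: x right, y up, looking along -z (the intrinsics and any distortion apply to the point x, -y, -z); pixel columns grow to the right and rows downward; lengths in m; the calibration is good to about 2 mm. A picture is of the moment at which its call begins.
- r.job_done(): hands the job in; it is judged then, once.
The state is a dict: "time": time; "qpos": joint angles; "joint_velocities": joint speeds; "joint_efforts": joint torques, N m; "eef_pos": TCP position; "tool_rot": TCP orientation; "ft_force": force on the tool from outside, world axes, zero at the start; "wrist_torque": the same for the moment, N m; "grip_width": opening from 0.0 (shut) to 1.0 (fully open); "grip_force": force on a finger pad.
Only numpy, scipy, OpenCV 4.12 (cv2) and the standard library are available. Lean on these libraries where they do the work, as an engineer would, in place of code of your own. Each camera call takes 0.05 s, during which the arm holds its last target. There are 200 camera calls.

## Working session

There is one attempt and no reset: what is moved stays moved. The work goes in short steps, Python scripts to look and compute and a tool call to move; the robot and the scene stay as the last step left them, time stands still between calls to the robot, and variables do not carry over. Pictures are saved under pics/ and viewed, at most 10 in all, crops included, and the job is handed in when it is done.

Besides the shell and the picture viewer there is one more tool, called after "Emit:" as a command line: name --argument value ..., lists and objects as JSON in quotes. send_rows: Moves the arm, as the interface text tells. Its arguments: {"type":"object","properties":{"increments":{"type":"array","items":{"type":"object","properties":{"tx":{"type":"number"},"ty":{"type":"number"},"tz":{"type":"number"},"rx":{"type":"number"},"ry":{"type":"number"},"rz":{"type":"number"},"hand":{"type":"number"}}}}},"required":["increments"]}

```bash
mkdir -p pics
cat > h.py <<'E'
import numpy as np, cv2
from bench import r
def cloud(c):
    K=c["camera_matrix"];z=c["z_map"];h,w=z.shape
    v,u=np.mgrid[:h,:w]
    s=np.stack([(u-K[0,2])/K[0,0],(v-K[1,2])/K[1,1]],-1)
    d=s.copy()
    for _ in range(8): s=d/(1+c["k1"]*(s**2).sum(-1,keepdims=True))
    p=np.stack([s[...,0]*z,-s[...,1]*z,-z],-1)
    T=c["T"];P=p@T[:3,:3].T+T[:3,3]
    P[z<=0]=np.nan
    return P
def snap(n,f):
    c=r.camera(n); cv2.imwrite(f"pics/{f}.png",c["pixels"][...,::-1]); np.savez(f"{f}.npz",**c); return c
E
python3 - <<'E'
from h import *
a=snap("scene","s0");b=snap("top","t0")
cv2.imwrite("pics/both0.png",cv2.resize(np.hstack([a["pixels"],b["pixels"]])[...,::-1],(800,300)))
for c in (a,b): print(c["T"].round(3),c["camera_matrix"],c["k1"])
print(r.read_state())
E
```

```text
[[ 0.784 -0.479  0.396  1.085]
 [ 0.621  0.607 -0.496 -0.613]
 [-0.003  0.634  0.773  1.123]
 [ 0.     0.     0.     1.   ]] [[435.85261489   0.         279.77861793]
 [  0.         435.85261489 203.30599899]
 [  0.           0.           1.        ]] -0.06000613733263411
[[ 0.003  0.997 -0.077  0.496]
 [-1.     0.004  0.018  0.058]
 [ 0.018  0.077  0.997  1.225]
 [ 0.     0.     0.     1.   ]] [[444.67373202   0.         281.06683759]
 [  0.         444.67373202 211.44863281]
 [  0.           0.           1.        ]] 0.02172406913234266
{'time': 0.1, 'qpos': array([ 1.18641325e+00,  3.51162094e-01,  1.65237278e+00, -1.50801138e-06,
        1.13908082e+00, -8.45740328e-02]), 'joint_velocities': array([ 1.71774192e-05, -1.68365865e-03, -1.06095629e-03,  1.69444787e-04,
        7.49678836e-04, -6.87614011e-04]), 'joint_efforts': array([ 4.01149455e-04, -5.06837046e+01, -2.91880167e+01, -1.31732495e-04,
        2.61757297e-03, -2.48671637e-05]), 'eef_pos': array([0.1622856 , 0.52519978, 0.23081853]), 'tool_rot': array([-4.69140812e-01, -3.10612682e+00,  1.56339017e-03]), 'ft_force': array([ 0.04859645, -0.19406184, -0.94615069]), 'wrist_torque': array([ 0.00630289,  0.00952601, -0.04864793]), 'grip_force': 0.0, 'grip_width': 1.0049574531275802}
```

View pics/t0.png

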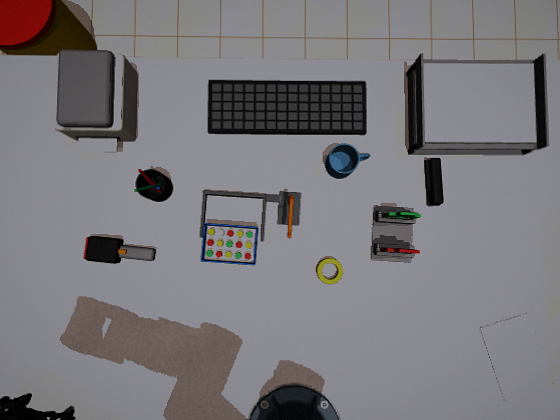

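View pics/s0.png

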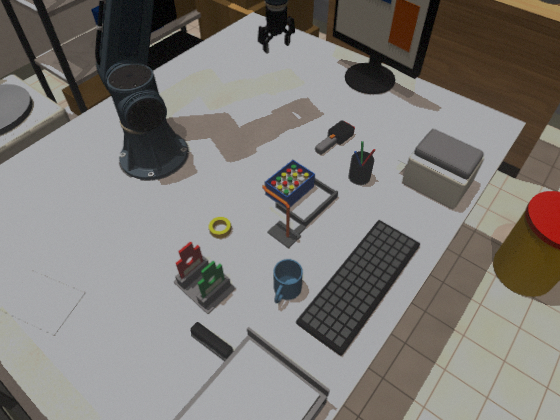

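The top view shows the crate at (229,244), dock U at (233,215), peg rod at (290,215), green tag at (400,215), red tag at (400,250), tape (329,270), mug (342,160). The scene view agrees. Next I measure these.

```bash
cat > m.py <<'E'
from h import *
def rect(m,P,lo,hi,name):
    m=m&(P[...,2]>lo)&(P[...,2]<hi)
    p=P[m]; 
    if len(p)<8: print(name,"few",len(p)); return
    (c,s,a)=cv2.minAreaRect((p[:,:2]*1000).astype(np.float32))
    print(name,len(p),"c",np.round(c,1),"size",np.round(s,1),"ang",round(a,1),"z",np.percentile(p[:,2],[2,50,98]).round(4),"med",np.median(p,0).round(4))
if __name__=="__main__":
  for f in("t0","s0"):
    c=np.load(f+".npz");P=cloud(c);hsv=cv2.cvtColor(c["pixels"],cv2.COLOR_RGB2HSV);H,S,V=[hsv[...,i].astype(int) for i in range(3)]
    print(f)
    x,y,z=P[...,0],P[...,1],P[...,2]
    def box(x0,x1,y0,y1): return (x>x0)&(x<x1)&(y>y0)&(y<y1)
    st=box(.25,.55,-.38,-.12)
    rect(st&(H>45)&(H<80)&(S>110),P,.1,.17,"green")
    rect(st&((H<8)|(H>172))&(S>110),P,.1,.17,"red")
    rect(st&(S<60),P,.038,.056,"stand")
    rect(st&(S<60),P,.02,.056,"standlo")
    d=box(.25,.55,.08,.34)
    rect(d,P,.05,.09,"crate")
    rect(box(.25,.58,.03,.34)&(S<90)&(V<140),P,.012,.034,"dock")
    o=box(.25,.55,-.02,.12)
    rect(o&(H>4)&(H<20)&(S>120),P,.14,.185,"peg")
    rect(o,P,.1,.185,"pegany")
    rect(o,P,.004,.014,"foot")
    rect(box(.2,.4,-.2,0)&(S>120),P,.01,.04,"tape")
    rect(box(.5,.75,-.3,0)&(S>60),P,.03,.1,"mug")
E
python3 m.py
python3 - <<'E'
import cv2
a=cv2.imread("pics/t0.png")[140:290,180:440]
cv2.imwrite("pics/crop.png",cv2.resize(a,(780,450),interpolation=cv2.INTER_CUBIC))
E
```

```text
t0
green few 0
red 111 c [ 485.9 -266.4] size [81.   7.9] ang 86.4 z [0.1068 0.1534 0.1588] med [ 0.4867 -0.2542  0.1534]
stand 294 c [ 486.1 -267.1] size [101.2  30.8] ang 86.4 z [0.0414 0.047  0.051 ] med [ 0.4859 -0.2625  0.047 ]
standlo 319 c [ 479.  -219.2] size [ 50.  199.3] ang 8.5 z [0.0245 0.0467 0.051 ] med [ 0.4884 -0.2593  0.0467]
crate 807 c [501.5 172.9] size [142.4  99.4] ang 86.1 z [0.0526 0.0616 0.0679] med [0.5006 0.1723 0.0616]
dock 396 c [517.7 146.7] size [216.1 130.1] ang 87.0 z [0.0162 0.0306 0.0339] med [0.5196 0.1661 0.0306]
peg 50 c [532.7  18.6] size [ 7.3 31.3] ang 89.4 z [0.1583 0.1649 0.1742] med [0.5339 0.0198 0.1649]
pegany 57 c [532.8  17.4] size [ 9.7 31.5] ang 89.4 z [0.1582 0.1648 0.174 ] med [0.5339 0.0178 0.1648]
foot 207 c [400.   50.2] size [137.7 296.2] ang 89.9 z [0.004  0.0049 0.0083] med [0.4064 0.0464 0.0049]
tape 16 c [398.5 -94.3] size [ 2.9 30. ] ang 0.3 z [0.0195 0.023  0.0286] med [ 0.3987 -0.0939  0.023 ]
mug 424 c [ 665.3 -202.5] size [270.5  96.6] ang 48.4 z [0.0311 0.0753 0.0962] med [ 0.7073 -0.153   0.0753]
s0
green few 0
red 12
[... 353 characters left out ...]
 [144.7 103.3] ang 85.9 z [0.0505 0.061  0.0688] med [0.4999 0.1639 0.061 ]
dock 150 c [517.8 142.7] size [122.1 219.3] ang 0.3 z [0.0125 0.0232 0.0334] med [0.5459 0.1    0.0232]
peg 30 c [535.  17.] size [ 9.9 30.1] ang 80.5 z [0.162  0.1663 0.1717] med [0.5332 0.0159 0.1663]
pegany 39 c [532.9  15.5] size [10.7 33.3] ang 89.4 z [0.1621 0.166  0.1725] med [0.5326 0.0151 0.166 ]
foot 439 c [399.9  50.6] size [137.2 299.2] ang 89.4 z [0.004  0.0053 0.0123] med [0.3964 0.052  0.0053]
tape 10 c [397.7 -96. ] size [ 4.7 23.2] ang 3.2 z [0.0211 0.0251 0.0262] med [ 0.3981 -0.0947  0.0251]
mug 614 c [ 643.6 -200.6] size [287.2 109.8] ang 35.4 z [0.0318 0.0757 0.0964] med [ 0.7122 -0.1574  0.0757]
```

View pics/crop.png

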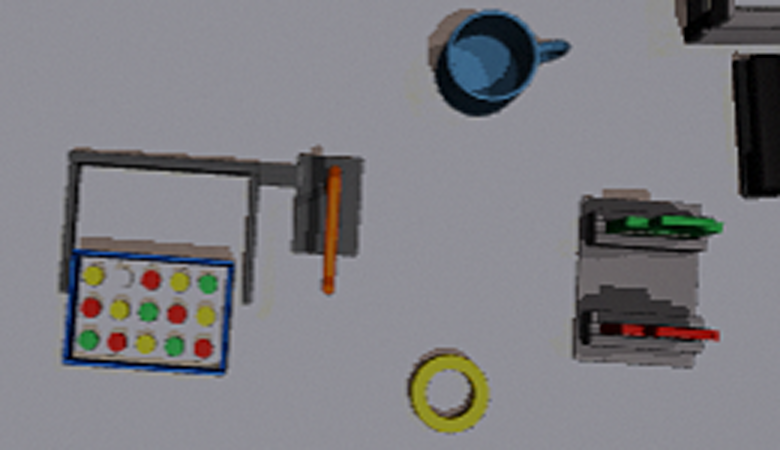

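The crop shows the crate tilted slightly in the dock mouth, with the peg tip at crop (328,290), the green tag upper and the red tag lower. My search boxes were too low in x, so I'll widen them.

```bash
sed -i 's/box(.25,.55,-.38,-.12)/box(.4,.7,-.38,-.16)/; s/box(.25,.55,.08,.34)/box(.4,.7,.08,.34)/; s/box(.25,.58,.03,.34)/box(.5,.7,.05,.34)/; s/box(.25,.55,-.02,.12)/box(.4,.75,-.03,.06)/; s/box(.2,.4,-.2,0)/box(.3,.5,-.2,0)/; s/box(.5,.75,-.3,0)/box(.6,.85,-.21,-.02)/' m.py
cat >> m.py <<'E'
    rect(box(.5,.72,.07,.29)&(S<90),P,.024,.036,"backstop+rails")
    m=box(.6,.72,.07,.29)&(z>.024)&(z<.04); p=P[m]
    l=cv2.fitLine(p[(p[:,1]>.1)&(p[:,1]<.23)][:,:2].astype(np.float32),cv2.DIST_HUBER,0,.001,.001).ravel();print("back line",l.round(4))
    for n,y0,y1 in(("R",.07,.115),("L",.23,.29)):
        q=p=P[box(.56,.63,y0,y1)&(z>.018)&(z<.032)]; print(n,len(q),q.min(0).round(4),np.median(q,0).round(4),q.max(0).round(4))
    m=box(.5,.7,-.03,.06)&(z>.15)&(S>100);p=P[m]
    l=cv2.fitLine(p[:,:2].astype(np.float32),cv2.DIST_HUBER,0,.001,.001).ravel();print("peg line",l.round(4),np.degrees(np.arctan2(l[1],l[0])),p[:,0].min(),p[:,0].max())
E
python3 m.py
```

```text
t0
green 149 c [ 575.5 -271.3] size [79.8  8.5] ang 85.9 z [0.1019 0.1319 0.1581] med [ 0.574  -0.2643  0.1319]
red 111 c [ 485.9 -266.4] size [81.   7.9] ang 86.4 z [0.1068 0.1534 0.1588] med [ 0.4867 -0.2542  0.1534]
stand 662 c [ 588.1 -294.9] size [131.8 270.4] ang 65.8 z [0.04   0.0466 0.0512] med [ 0.5629 -0.2771  0.0466]
standlo 731 c [ 588.3 -294.6] size [132.5 270.4] ang 65.8 z [0.0245 0.0462 0.0511] med [ 0.5629 -0.2749  0.0462]
crate 892 c [535.6 236.5] size [310.1 144.2] ang 62.2 z [0.0521 0.0618 0.0769] med [0.5032 0.1774 0.0618]
dock 664 c [577.4 204.3] size [286.1 149.7] ang 83.4 z [0.0138 0.0276 0.0337] med [0.6115 0.1671 0.0276]
peg 164 c [568.1  16.2] size [  9.5 102.4] ang 86.4 z [0.1574 0.1644 0.1718] med [0.5686 0.0174 0.1644]
pegany 176 c [568.1  16. ] size [  9.9 102.4] ang 86.4 z [0.1574 0.1644 0.1721] med [0.5672 0.0172 0.1644]
foot 768 c [574.5  14.1] size [347.3  88.1] ang 0.4 z [0.0041 0.0074 0.0128] med [0.6053 0.0199 0.0074]
tape 317 c [430.6 -94.4] size [66.9 67.4] ang 1.1 z [0.0137 0.0232 0.0284] med [ 0.4292 -0.095   0.0232]
mug 489 c [ 730.1 -132.9] 
[... 1353 characters left out ...]
4.5  15.1] size [ 89.2 347.6] ang 89.9 z [0.0041 0.0077 0.0131] med [0.6024 0.0113 0.0077]
tape 253 c [430.6 -96.6] size [66.1 69.3] ang 47.6 z [0.0111 0.0243 0.0293] med [ 0.4337 -0.0973  0.0243]
mug 642 c [ 731.7 -135.5] size [ 76.9 106.4] ang 41.2 z [0.0315 0.0723 0.0953] med [ 0.7315 -0.1358  0.0723]
backstop+rails 308 c [570.5 164.4] size [174.7 142.4] ang 86.3 z [0.0242 0.0298 0.0354] med [0.6296 0.1563 0.0298]
back line [0.0637 0.998  0.6366 0.1622]
R 56 [0.5702 0.0736 0.0181] [0.6028 0.0794 0.0254] [0.6295 0.1067 0.0317]
L 64 [0.5611 0.2359 0.018 ] [0.5951 0.2431 0.0241] [0.6292 0.2525 0.0311]
peg line [ 0.9965 -0.0835  0.5608  0.0142] -4.7891264 0.5162472155738586 0.6184342608611968
```

Emit:
send_rows --increments '[{"tx": 0.024,"ty": -0.035,"rz": 1.4,"hand": 50},{"tx": 0.024,"ty": -0.035,"rz": 1.4,"hand": 50},{"tx": 0.024,"ty": -0.035,"rz": 1.4,"hand": 50},{"tx": 0.024,"ty": -0.035,"rz": 1.4,"hand": 50},{"tx": 0.024,"ty": -0.035,"rz": 1.4,"hand": 50},{"tx": 0.024,"ty": -0.035,"rz": 1.4,"hand": 50},{"tx": 0.024,"ty": -0.035,"rz": 1.4,"hand": 50},{"tx": 0.024,"ty": -0.035,"rz": 1.4,"hand": 50},{"tx": 0.024,"ty": -0.035,"rz": 1.4,"hand": 50},{"tx": 0.022,"ty": -0.033,"rz": 1.0,"hand": 50}]'

```text
invalid input at $.increments[0]: expected keys tx, ty, tz, rx, ry, rz, hand
```

Emit:
send_rows --increments '[{"tx": 0.024,"ty": -0.035,"tz": 0,"rx": 0,"ry": 0,"rz": 1.4,"hand": 50},{"tx": 0.024,"ty": -0.035,"tz": 0,"rx": 0,"ry": 0,"rz": 1.4,"hand": 50},{"tx": 0.024,"ty": -0.035,"tz": 0,"rx": 0,"ry": 0,"rz": 1.4,"hand": 50},{"tx": 0.024,"ty": -0.035,"tz": 0,"rx": 0,"ry": 0,"rz": 1.4,"hand": 50},{"tx": 0.024,"ty": -0.035,"tz": 0,"rx": 0,"ry": 0,"rz": 1.4,"hand": 50},{"tx": 0.024,"ty": -0.035,"tz": 0,"rx": 0,"ry": 0,"rz": 1.4,"hand": 50},{"tx": 0.024,"ty": -0.035,"tz": 0,"rx": 0,"ry": 0,"rz": 1.4,"hand": 50},{"tx": 0.024,"ty": -0.035,"tz": 0,"rx": 0,"ry": 0,"rz": 1.4,"hand": 50},{"tx": 0.024,"ty": -0.035,"tz": 0,"rx": 0,"ry": 0,"rz": 1.4,"hand": 50},{"tx": 0.022,"ty": -0.033,"tz": 0,"rx": 0,"ry": 0,"rz": 1.0,"hand": 50}]'

```text
time: 1.35
eef_pos: [0.401, 0.1761, 0.2312]
tool_rot: [-0.097, -3.14, 0.0]
ft_force: [-0.4, 0.4, 1.5]
grip_width: 0.497
grip_force: 0.0
```

Emit:
send_rows --increments '[{"tx": 0,"ty": 0,"tz": -0.04,"rx": 0,"ry": 0,"rz": 0,"hand": 50},{"tx": 0,"ty": 0,"tz": -0.05,"rx": 0,"ry": 0,"rz": 0,"hand": 50},{"tx": 0,"ty": 0,"tz": -0.05,"rx": 0,"ry": 0,"rz": 0,"hand": 50},{"tx": 0,"ty": 0,"tz": -0.04,"rx": 0,"ry": 0,"rz": 0,"hand": 50},{"tx": 0,"ty": 0,"tz": -0.021,"rx": 0,"ry": 0,"rz": 0,"hand": 50},{"tx": 0.01,"ty": -0.001,"tz": 0,"rx": 0,"ry": 0,"rz": 0,"hand": 50},{"tx": 0.01,"ty": 0,"tz": 0,"rx": 0,"ry": 0,"rz": 0,"hand": 50},{"tx": 0.008,"ty": -0.001,"tz": 0,"rx": 0,"ry": 0,"rz": 0,"hand": 50},{"tx": 0.008,"ty": 0,"tz": 0,"rx": 0,"ry": 0,"rz": 0,"hand": 50},{"tx": 0.008,"ty": -0.001,"tz": 0,"rx": 0,"ry": 0,"rz": 0,"hand": 50}]'

```text
time: 2.6
eef_pos: [0.4443, 0.1744, 0.0305]
tool_rot: [-0.098, -3.139, 0.0]
ft_force: [-5.0, 0.3, 2.9]
grip_width: 0.504
grip_force: 2.4
```

Emit:
send_rows --increments '[{"tx": 0.007,"ty": 0,"tz": 0,"rx": 0,"ry": 0,"rz": 0,"hand": 50},{"tx": 0.007,"ty": -0.001,"tz": 0,"rx": 0,"ry": 0,"rz": 0,"hand": 50},{"tx": 0.007,"ty": 0,"tz": 0,"rx": 0,"ry": 0,"rz": 0,"hand": 50},{"tx": 0.007,"ty": -0.001,"tz": 0,"rx": 0,"ry": 0,"rz": 0,"hand": 50},{"tx": 0.007,"ty": 0,"tz": 0,"rx": 0,"ry": 0,"rz": 0,"hand": 50},{"tx": 0.007,"ty": -0.001,"tz": 0,"rx": 0,"ry": 0,"rz": 0,"hand": 50},{"tx": 0.007,"ty": 0,"tz": 0,"rx": 0,"ry": 0,"rz": 0,"hand": 50},{"tx": 0.006,"ty": 0,"tz": 0,"rx": 0,"ry": 0,"rz": 0,"hand": 50},{"tx": 0.004,"ty": 0,"tz": 0,"rx": 0,"ry": 0,"rz": 0,"hand": 50},{"tx": 0,"ty": 0,"tz": 0,"rx": 0,"ry": 0,"rz": 0,"hand": 50}]'

```text
time: 3.85
eef_pos: [0.5042, 0.1715, 0.0304]
tool_rot: [0.098, 3.139, 0.0]
ft_force: [-0.1, -0.7, 0.5]
grip_width: 0.501
grip_force: 0.0
```

Emit:
send_rows --increments '[{"tx": 0.003,"ty": 0,"tz": 0,"rx": 0,"ry": 0,"rz": 0,"hand": 50},{"tx": 0.003,"ty": -0.001,"tz": 0,"rx": 0,"ry": 0,"rz": 0,"hand": 50},{"tx": 0.003,"ty": 0,"tz": 0,"rx": 0,"ry": 0,"rz": 0,"hand": 50},{"tx": 0.002,"ty": 0,"tz": 0,"rx": 0,"ry": 0,"rz": 0,"hand": 50},{"tx": 0.002,"ty": 0,"tz": 0,"rx": 0,"ry": 0,"rz": 0,"hand": 50},{"tx": 0.001,"ty": 0,"tz": 0,"rx": 0,"ry": 0,"rz": 0,"hand": 50},{"tx": 0.001,"ty": 0,"tz": 0,"rx": 0,"ry": 0,"rz": 0,"hand": 50},{"tx": 0.001,"ty": 0,"tz": 0,"rx": 0,"ry": 0,"rz": 0,"hand": 50},{"tx": 0.001,"ty": 0,"tz": 0,"rx": 0,"ry": 0,"rz": 0,"hand": 50},{"tx": 0.001,"ty": 0,"tz": 0,"rx": 0,"ry": 0,"rz": 0,"hand": 50}]'

```text
time: 5.1
eef_pos: [0.5186, 0.1704, 0.03]
tool_rot: [-0.098, -3.134, 0.002]
ft_force: [-23.2, 0.8, 16.8]
grip_width: 0.501
grip_force: 11.5
```

Run:
```python
from h import *
from m import rect
c=snap("top","t1");P=cloud(c);x,y,z=P[...,0],P[...,1],P[...,2]
w=(x>.45)&(x<.66)&(y>.07)&(y<.26)
rect(w&(x>.54),P,.05,.08,"crate")
hsv=cv2.cvtColor(c["pixels"],cv2.COLOR_RGB2HSV)
rect(w&(hsv[...,0]>100)&(hsv[...,0]<130)&(hsv[...,1]>120),P,.05,.08,"crate blue")
cv2.imwrite("pics/t1c.png",cv2.resize(c["pixels"][150:290,170:340,::-1],None,fx=4,fy=4))
```

```text
crate 448 c [589.  166.7] size [140.1  85.1] ang 86.4 z [0.0519 0.062  0.068 ] med [0.6084 0.1631 0.062 ]
crate blue 201 c [582.5 167.3] size [139.8  98.2] ang 86.4 z [0.0515 0.0644 0.0684] med [0.6257 0.1617 0.0644]
```

View pics/t1c.png

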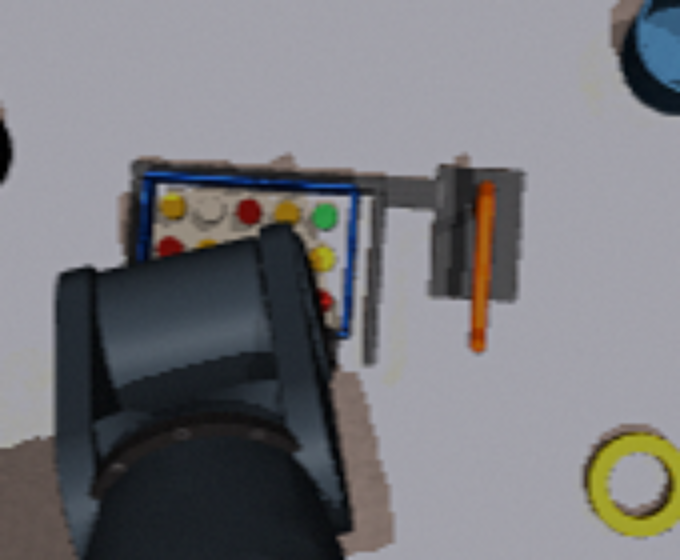

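Crop: the crate's blue rim is against the back stop (top edge row ~178), square between the rails; centre x = 0.5825, matching home. Next I retreat and go over the green tag.

Emit:
send_rows --increments '[{"tx": -0.012,"ty": 0,"tz": 0,"rx": 0,"ry": 0,"rz": 0,"hand": 50},{"tx": -0.015,"ty": 0.001,"tz": 0.01,"rx": 0,"ry": 0,"rz": 0,"hand": 50},{"tx": 0,"ty": 0,"tz": 0.045,"rx": 0,"ry": 0,"rz": 0,"hand": 50},{"tx": 0,"ty": 0,"tz": 0.05,"rx": 0,"ry": 0,"rz": 0,"hand": 60},{"tx": 0,"ty": 0,"tz": 0.05,"rx": 0,"ry": 0,"rz": 0,"hand": 70},{"tx": 0,"ty": -0.02,"tz": 0.045,"rx": 0,"ry": 0,"rz": -6,"hand": 100},{"tx": 0.006,"ty": -0.035,"tz": 0.03,"rx": 0,"ry": 0,"rz": -8,"hand": 100},{"tx": 0.008,"ty": -0.035,"tz": 0,"rx": 0,"ry": 0,"rz": -8,"hand": 100},{"tx": 0.008,"ty": -0.035,"tz": 0,"rx": 0,"ry": 0,"rz": -8,"hand": 100},{"tx": 0.008,"ty": -0.035,"tz": 0,"rx": 0,"ry": 0,"rz": -8,"hand": 100}]'

```text
time: 6.4
eef_pos: [0.5243, 0.0104, 0.2611]
tool_rot: [1.121, 2.933, 0.001]
ft_force: [0.5, 0.8, -0.4]
grip_width: 1.001
grip_force: 0.0
```

Emit:
send_rows --increments '[{"tx": 0.008,"ty": -0.035,"tz": 0,"rx": 0,"ry": 0,"rz": -8,"hand": 100},{"tx": 0.008,"ty": -0.035,"tz": 0,"rx": 0,"ry": 0,"rz": -8,"hand": 100},{"tx": 0.008,"ty": -0.035,"tz": 0,"rx": 0,"ry": 0,"rz": -8,"hand": 100},{"tx": 0.008,"ty": -0.035,"tz": 0,"rx": 0,"ry": 0,"rz": -8,"hand": 100},{"tx": 0.006,"ty": -0.035,"tz": 0,"rx": 0,"ry": 0,"rz": -8,"hand": 100},{"tx": 0.006,"ty": -0.035,"tz": 0,"rx": 0,"ry": 0,"rz": -8,"hand": 100},{"tx": 0.005,"ty": -0.035,"tz": 0,"rx": 0,"ry": 0,"rz": -4,"hand": 100},{"tx": 0,"ty": -0.03,"tz": 0,"rx": 0,"ry": 0,"rz": 0,"hand": 100},{"tx": 0,"ty": 0,"tz": 0,"rx": 0,"ry": 0,"rz": 0,"hand": 100},{"tx": 0,"ty": 0,"tz": 0,"rx": 0,"ry": 0,"rz": 0,"hand": 100}]'

```text
time: 7.65
eef_pos: [0.5733, -0.2628, 0.2607]
tool_rot: [2.289, 2.151, 0.0]
ft_force: [-0.2, 0.4, 0.0]
grip_width: 1.0
grip_force: 0.0
```

Run:
```python
from h import *
from m import rect
s=r.read_state();print(s["eef_pos"],s["tool_rot"],s["ft_force"])
R=cv2.Rodrigues(s["tool_rot"])[0];print("tool y",R[:,1].round(3))
c=snap("wrist","w1");P=cloud(c);hsv=cv2.cvtColor(c["pixels"],cv2.COLOR_RGB2HSV)
g=(hsv[...,0]>45)&(hsv[...,0]<80)&(hsv[...,1]>90)
rect(g,P,.05,.2,"green all");rect(g,P,.125,.2,"green tab");rect(g,P,.148,.2,"green top")
t=np.load("t0.npz");P=cloud(t);hsv=cv2.cvtColor(t["pixels"],cv2.COLOR_RGB2HSV)
g=(hsv[...,0]>45)&(hsv[...,0]<80)&(hsv[...,1]>90)&(P[...,1]<-.15)
rect(g,P,.148,.2,"t0 top")
```

```text
[ 0.57326647 -0.2627926   0.26065291] [2.28927736e+00 2.15095378e+00 4.51359556e-04] [-0.22796191  0.41423469  0.02267653]
tool y [ 0.998 -0.062  0.   ]
green all 710 c [ 668.1 -279.2] size [ 79.7 197.6] ang 85.8 z [0.0677 0.1542 0.1564] med [ 0.5745 -0.2589  0.1542]
green tab 464 c [ 574.  -272.2] size [43.5  7.1] ang 86.7 z [0.132  0.1551 0.1564] med [ 0.574  -0.268   0.1551]
green top 422 c [ 574.1 -272.3] size [43.4  6.9] ang 86.4 z [0.1522 0.1551 0.1564] med [ 0.5739 -0.2704  0.1551]
t0 top 62 c [ 575.3 -271.6] size [43.1  7.6] ang 89.4 z [0.1502 0.1549 0.1586] med [ 0.5742 -0.2701  0.1549]
```

View pics/w1.png

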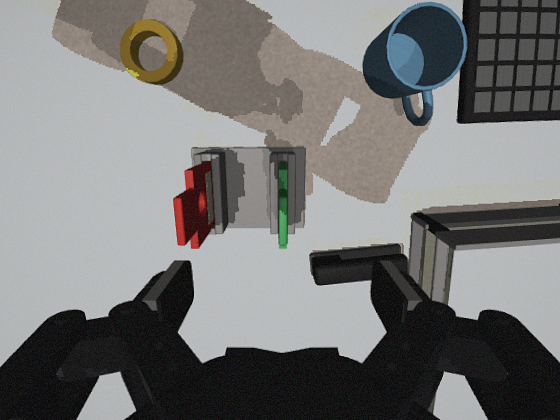

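Wrist view: the green tab edge-on at (283,205) lies between the open fingers (columns 190–375), and the red tag at (190,205) is clear of them. I'll descend and grip.

Emit:
send_rows --increments '[{"tx": 0.001,"ty": -0.009,"tz": 0,"rx": 0,"ry": 0,"rz": 0,"hand": 100},{"tx": 0,"ty": 0,"tz": -0.03,"rx": 0,"ry": 0,"rz": 0,"hand": 100},{"tx": 0,"ty": 0,"tz": -0.04,"rx": 0,"ry": 0,"rz": 0,"hand": 100},{"tx": 0,"ty": 0,"tz": -0.04,"rx": 0,"ry": 0,"rz": 0,"hand": 100},{"tx": 0,"ty": 0,"tz": -0.027,"rx": 0,"ry": 0,"rz": 0,"hand": 100},{"tx": 0,"ty": 0,"tz": 0,"rx": 0,"ry": 0,"rz": 0,"hand": 50},{"tx": 0,"ty": 0,"tz": 0,"rx": 0,"ry": 0,"rz": 0,"hand": 0},{"tx": 0,"ty": 0,"tz": 0,"rx": 0,"ry": 0,"rz": 0,"hand": 0},{"tx": 0,"ty": 0,"tz": 0,"rx": 0,"ry": 0,"rz": 0,"hand": 0},{"tx": 0,"ty": 0,"tz": 0,"rx": 0,"ry": 0,"rz": 0,"hand": 0}]'

```text
time: 8.95
eef_pos: [0.5748, -0.2728, 0.1242]
tool_rot: [2.289, 2.15, 0.001]
ft_force: [-0.2, 0.4, 5.4]
grip_width: 0.08
grip_force: 59.4
```

Emit:
send_rows --increments '[{"tx": 0,"ty": 0,"tz": 0.015,"rx": 0,"ry": 0,"rz": 0,"hand": 0},{"tx": 0,"ty": 0,"tz": 0.03,"rx": 0,"ry": 0,"rz": 0,"hand": 0},{"tx": 0,"ty": 0,"tz": 0.03,"rx": 0,"ry": 0,"rz": 0,"hand": 0},{"tx": 0,"ty": 0,"tz": 0.019,"rx": 0,"ry": 0,"rz": 0,"hand": 0},{"tx": 0,"ty": 0.02,"tz": 0,"rx": 0,"ry": 0,"rz": 0,"hand": 0},{"tx": 0,"ty": 0.035,"tz": 0,"rx": 0,"ry": 0,"rz": 0,"hand": 0},{"tx": 0,"ty": 0.035,"tz": 0,"rx": 0,"ry": 0,"rz": 0,"hand": 0},{"tx": -0.015,"ty": 0.03,"tz": 0,"rx": 0,"ry": 0,"rz": 0,"hand": 0},{"tx": -0.03,"ty": 0.02,"tz": 0,"rx": 0,"ry": 0,"rz": 0,"hand": 0},{"tx": -0.035,"ty": 0.02,"tz": 0,"rx": 0,"ry": 0,"rz": 0,"hand": 0}]'

```text
time: 10.2
eef_pos: [0.4928, -0.1106, 0.2161]
tool_rot: [-2.287, -2.151, 0.001]
ft_force: [0.2, -1.3, -0.1]
grip_width: 0.084
grip_force: 58.5
```

Emit:
send_rows --increments '[{"tx": -0.03,"ty": 0.02,"tz": 0,"rx": 0,"ry": 0,"rz": 0,"hand": 0},{"tx": -0.005,"ty": 0.03,"tz": 0,"rx": 0,"ry": 0,"rz": 0,"hand": 0},{"tx": 0,"ty": 0.035,"tz": 0,"rx": 0,"ry": 0,"rz": 0,"hand": 0},{"tx": 0,"ty": 0.03,"tz": 0,"rx": 0,"ry": 0,"rz": 0,"hand": 0},{"tx": 0,"ty": 0.02,"tz": 0,"rx": 0,"ry": 0,"rz": 0,"hand": 0},{"tx": 0,"ty": 0,"tz": -0.01,"rx": 0,"ry": 0,"rz": 0,"hand": 0},{"tx": 0,"ty": 0,"tz": -0.01,"rx": 0,"ry": 0,"rz": 0,"hand": 0},{"tx": 0,"ty": 0,"tz": 0,"rx": 0,"ry": 0,"rz": 0,"hand": 0},{"tx": 0,"ty": 0,"tz": 0,"rx": 0,"ry": 0,"rz": 0,"hand": 0},{"tx": 0,"ty": 0,"tz": 0,"rx": 0,"ry": 0,"rz": 0,"hand": 0}]'

```text
time: 11.45
eef_pos: [0.4596, 0.0222, 0.1975]
tool_rot: [2.29, 2.15, 0.0]
ft_force: [1.0, 0.6, -0.9]
grip_width: 0.081
grip_force: 58.6
```

Run:
```python
from h import *
from m import rect
s=r.read_state();print(s["eef_pos"],s["ft_force"],s["grip_width"])
c=snap("scene","s2");P=cloud(c);hsv=cv2.cvtColor(c["pixels"],cv2.COLOR_RGB2HSV)
g=(hsv[...,0]>45)&(hsv[...,0]<80)&(hsv[...,1]>90)&(P[...,0]<.6)&(P[...,1]>-.1)&(P[...,1]<.1)
rect(g,P,.03,.3,"green");ys,xs=np.where(g);print(xs.min(),xs.max(),ys.min(),ys.max())
n=np.linalg.lstsq(np.c_[P[g][:,1:],np.ones(g.sum())],P[g][:,0],rcond=None)[0];print("plane x=ay+bz+c",n)
y0,x0=max(ys.min()-25,0),xs.min()-30
cv2.imwrite("pics/s2c.png",cv2.resize(c["pixels"][y0:y0+110,x0:x0+140,::-1],None,fx=5,fy=5,interpolation=cv2.INTER_CUBIC));print(x0,y0)
w=snap("wrist","w2")
```

```text
[0.45955256 0.02219151 0.19749722] [ 0.95702258  0.63887494 -0.87096493] 0.08063596306642154
green 96 c [460.2  20.1] size [79.1 13.9] ang 87.6 z [0.114  0.1884 0.2321] med [0.4626 0.0057 0.1884]
164 258 23 193
plane x=ay+bz+c [ 0.03910773 -0.26805938  0.51009674]
134 0
```

View pics/s2c.png

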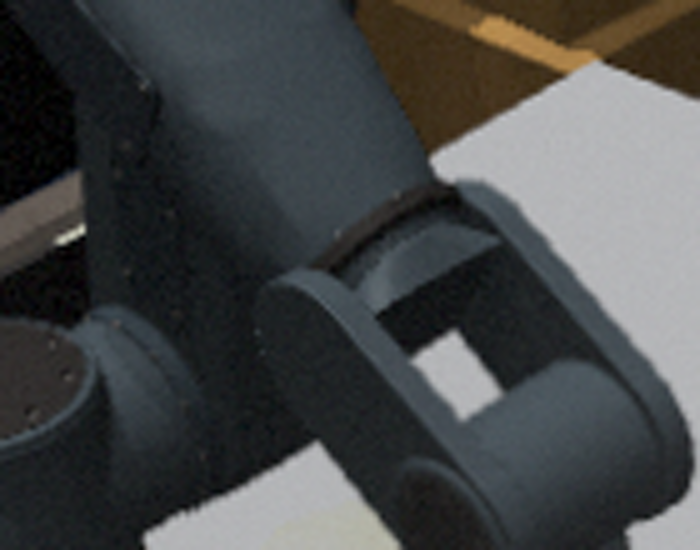

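The crop missed the tag: it shows only the arm's wrist. I'll pick out the largest green blob and look again.

Run:
```python
from h import *
c=np.load("s2.npz");P=cloud(c);hsv=cv2.cvtColor(c["pixels"],cv2.COLOR_RGB2HSV)
g=((hsv[...,0]>45)&(hsv[...,0]<80)&(hsv[...,1]>90)&(abs(P[...,0]-.46)<.04)&(P[...,1]>-.1)&(P[...,1]<.1)).astype(np.uint8)
n,l,st,ce=cv2.connectedComponentsWithStats(g);i=1+st[1:,4].argmax();print(st[i],ce[i])
p=P[l==i];p=p[np.isfinite(p[:,0])];print(p.min(0),p.max(0))
for _ in range(3):
    A=np.c_[p[:,1:],np.ones(len(p))];n=np.linalg.lstsq(A,p[:,0],rcond=None)[0];e=p[:,0]-A@n;p=p[abs(e)<2*e.std()]
print(n,e.std())
x,y=st[i][:2]
a=c["pixels"][y-45:y+75,x-60:x+100,::-1]
w=cv2.imread("pics/w2.png")
a=cv2.resize(a,None,fx=3.5,fy=3.5,interpolation=cv2.INTER_CUBIC)
cv2.imwrite("pics/c2.png",cv2.resize(np.hstack([a,w]),(800,300)));print(x-60,y-45)
```

```text
[239 173   7  12  30] [241.66666667 177.9       ]
[ 0.45251249 -0.01950347  0.17138803] [0.46492721 0.00501631 0.20543152]
[ 0.05637105 -0.00122318  0.46191993] 0.001951660008840614
179 128
```

View pics/c2.png

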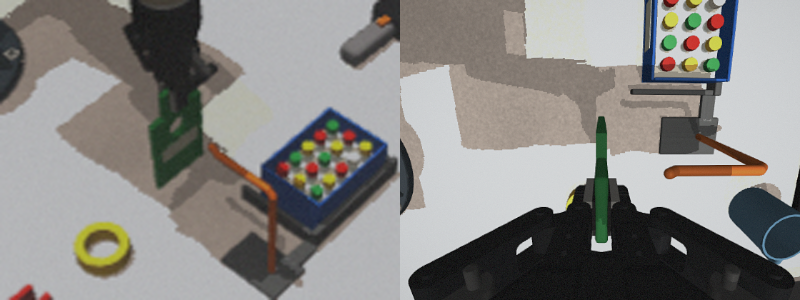

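The left half shows the tag held upright with its hole in view and the peg tip just ahead of it, level with the hole. The right half (wrist view) shows the tag edge-on in the fingers. I'll measure the tag's edges with a looser colour threshold.

Run:
```python
from h import *
c=np.load("s2.npz");P=cloud(c);px=c["pixels"].astype(int)
g=((px[...,1]>px[...,0]*1.25)&(px[...,1]>px[...,2]*1.15)&(abs(P[...,0]-.46)<.02)&(abs(P[...,1]-.02)<.07)&(P[...,2]>.05)).astype(np.uint8)
n,l,st,ce=cv2.connectedComponentsWithStats(g);i=1+st[1:,4].argmax();print(st[i])
p=P[l==i]
A=np.c_[p[:,1:],np.ones(len(p))];n=np.linalg.lstsq(A,p[:,0],rcond=None)[0];print(n,len(p))
body=p[p[:,2]<.185]; print("y",np.percentile(body[:,1],[1,3,97,99]),"z",np.percentile(p[:,2],[1,3,97,99]))
# rasterise y,z minAreaRect of body, and hole
print(cv2.minAreaRect((body[:,1:]*1000).astype(np.float32)))
m=(l==i).astype(np.uint8)
x,y,w,h,_=st[i]
cs,hi=cv2.findContours(m,cv2.RETR_CCOMP,cv2.CHAIN_APPROX_NONE)
for k,cc in enumerate(cs):
    if hi[0][k][3]>=0 and len(cc)>8:
        q=np.array([P[v,u] for u,v in cc[:,0]]); print("hole",len(cc),q.mean(0).round(4),cv2.minEnclosingCircle((q[:,1:]*1000).astype(np.float32)))
# peg, scene view
hsv=cv2.cvtColor(c["pixels"],cv2.COLOR_RGB2HSV)
o=(hsv[...,0]>3)&(hsv[...,0]<20)&(hsv[...,1]>110)&(P[...,2]>.15)&(abs(P[...,1]-.015)<.03)&(P[...,0]>.5)&(P[...,0]<.65)
q=P[o];q=q[(q[:,0]>.53)&(q[:,0]<.6)];print("peg",np.median(q,0),np.polyfit(q[:,0],q[:,1],1),np.polyval(np.polyfit(q[:,0],q[:,1],1),.55))
```

```text
[239 163  21  40 427]
[ 0.06253373 -0.00645627  0.46305737] 427
y [-0.01859554 -0.01794563  0.05827184  0.05989817] z [0.08613049 0.08930298 0.22755008 0.23200234]
((21.08037567138672, 134.0774688720703), (100.34713745117188, 81.34044647216797), 89.84819030761719)
hole 38 [0.4639 0.023  0.1326] ((26.397916793823242, 137.12393188476562), 36.66374588012695)
hole 18 [0.4619 0.0213 0.169 ] ((21.352352142333984, 167.14471435546875), 19.605134963989258)
peg [0.56620874 0.01358409 0.1654622 ] [-0.06828845  0.05258023] 0.015021580829113416
```

Hole centre is about (0.462, 0.022, 0.165), with peg axis y ≈ 0.023 extrapolated there. I'll lower 2 mm and thread along the peg.

Emit:
send_rows --increments '[{"tx": 0.01,"ty": 0,"tz": -0.002,"rx": 0,"ry": 0,"rz": 0,"hand": 0},{"tx": 0.012,"ty": -0.001,"tz": 0,"rx": 0,"ry": 0,"rz": 0,"hand": 0},{"tx": 0.012,"ty": -0.001,"tz": 0,"rx": 0,"ry": 0,"rz": 0,"hand": 0},{"tx": 0.01,"ty": 0,"tz": 0,"rx": 0,"ry": 0,"rz": 0,"hand": 0},{"tx": 0.008,"ty": -0.001,"tz": 0,"rx": 0,"ry": 0,"rz": 0,"hand": 0},{"tx": 0.008,"ty": 0,"tz": 0,"rx": 0,"ry": 0,"rz": 0,"hand": 0},{"tx": 0.008,"ty": -0.001,"tz": 0,"rx": 0,"ry": 0,"rz": 0,"hand": 0},{"tx": 0.006,"ty": 0,"tz": 0,"rx": 0,"ry": 0,"rz": 0,"hand": 0},{"tx": 0,"ty": 0,"tz": 0,"rx": 0,"ry": 0,"rz": 0,"hand": 0},{"tx": 0,"ty": 0,"tz": 0,"rx": 0,"ry": 0,"rz": 0,"hand": 0}]'

```text
time: 12.8
eef_pos: [0.5332, 0.0185, 0.1952]
tool_rot: [-2.29, -2.151, 0.0]
ft_force: [-0.2, 0.1, -1.0]
grip_width: 0.081
grip_force: 58.7
```

Run:
```python
from h import *
s=r.read_state();print(s["eef_pos"],s["ft_force"],s["wrist_torque"],s["grip_width"])
c=snap("scene","s3")
cv2.imwrite("pics/c3.png",cv2.resize(c["pixels"][140:240,220:340,::-1],None,fx=5,fy=5,interpolation=cv2.INTER_CUBIC))
```

```text
[0.53320548 0.01848541 0.195235  ] [-0.21821484  0.09941482 -1.01120439] [-0.04903249 -0.02231377 -0.03503647] 0.08142945293812046
```

View pics/c3.png

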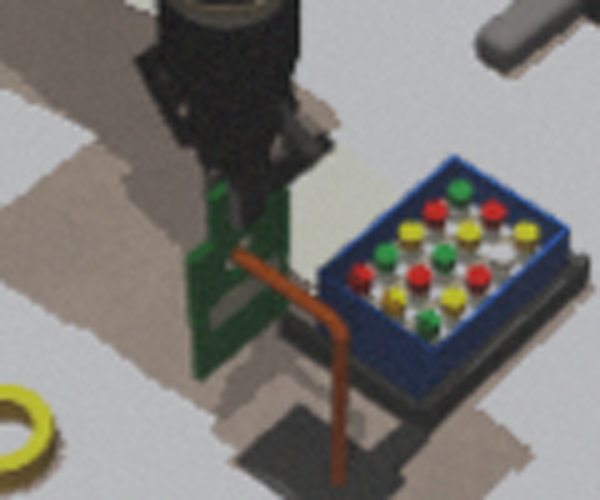

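The crop shows the peg passing through the hole (entry at (240,255)), and there is no contact force. I'll advance along it and lower.

Emit:
send_rows --increments '[{"tx": 0.008,"ty": -0.001,"tz": 0,"rx": 0,"ry": 0,"rz": 0,"hand": 0},{"tx": 0.008,"ty": 0,"tz": 0,"rx": 0,"ry": 0,"rz": 0,"hand": 0},{"tx": 0.008,"ty": -0.001,"tz": 0,"rx": 0,"ry": 0,"rz": 0,"hand": 0},{"tx": 0,"ty": 0,"tz": -0.003,"rx": 0,"ry": 0,"rz": 0,"hand": 0},{"tx": 0,"ty": 0,"tz": -0.002,"rx": 0,"ry": 0,"rz": 0,"hand": 0},{"tx": 0,"ty": 0,"tz": -0.002,"rx": 0,"ry": 0,"rz": 0,"hand": 0},{"tx": 0,"ty": 0,"tz": -0.001,"rx": 0,"ry": 0,"rz": 0,"hand": 0},{"tx": 0,"ty": 0,"tz": -0.001,"rx": 0,"ry": 0,"rz": 0,"hand": 0},{"tx": 0,"ty": 0,"tz": 0,"rx": 0,"ry": 0,"rz": 0,"hand": 0},{"tx": 0,"ty": 0,"tz": 0,"rx": 0,"ry": 0,"rz": 0,"hand": 0}]'

```text
time: 14.1
eef_pos: [0.5574, 0.0165, 0.1864]
tool_rot: [2.29, 2.151, 0.0]
ft_force: [0.2, 0.1, -1.6]
grip_width: 0.086
grip_force: 58.7
```

Emit:
send_rows --increments '[{"tx": 0,"ty": 0,"tz": -0.001,"rx": 0,"ry": 0,"rz": 0,"hand": 0},{"tx": 0,"ty": 0,"tz": 0,"rx": 0,"ry": 0,"rz": 0,"hand": 0},{"tx": 0,"ty": 0,"tz": 0,"rx": 0,"ry": 0,"rz": 0,"hand": 15},{"tx": 0,"ty": 0,"tz": 0,"rx": 0,"ry": 0,"rz": 0,"hand": 25},{"tx": 0,"ty": 0,"tz": 0,"rx": 0,"ry": 0,"rz": 0,"hand": 35},{"tx": 0,"ty": 0,"tz": 0,"rx": 0,"ry": 0,"rz": 0,"hand": 45},{"tx": 0,"ty": 0,"tz": 0,"rx": 0,"ry": 0,"rz": 0,"hand": 55},{"tx": 0,"ty": 0,"tz": 0,"rx": 0,"ry": 0,"rz": 0,"hand": 60},{"tx": 0,"ty": 0,"tz": 0,"rx": 0,"ry": 0,"rz": 0,"hand": 60},{"tx": 0,"ty": 0,"tz": 0,"rx": 0,"ry": 0,"rz": 0,"hand": 60}]'

```text
time: 15.35
eef_pos: [0.5574, 0.0165, 0.1853]
tool_rot: [-2.29, -2.151, 0.0]
ft_force: [-0.7, 0.3, 0.2]
grip_width: 0.604
grip_force: 0.0
```

Emit:
send_rows --increments '[{"tx": 0,"ty": 0,"tz": 0.01,"rx": 0,"ry": 0,"rz": 0,"hand": 60},{"tx": 0,"ty": 0,"tz": 0.015,"rx": 0,"ry": 0,"rz": 0,"hand": 60},{"tx": 0,"ty": 0,"tz": 0.02,"rx": 0,"ry": 0,"rz": 0,"hand": 60},{"tx": 0,"ty": 0,"tz": 0.025,"rx": 0,"ry": 0,"rz": 0,"hand": 60},{"tx": 0,"ty": 0,"tz": 0.03,"rx": 0,"ry": 0,"rz": 0,"hand": 60},{"tx": 0,"ty": 0,"tz": 0.03,"rx": 0,"ry": 0,"rz": 0,"hand": 60},{"tx": -0.03,"ty": 0,"tz": 0.02,"rx": 0,"ry": 0,"rz": 0,"hand": 60},{"tx": -0.04,"ty": 0,"tz": 0,"rx": 0,"ry": 0,"rz": 0,"hand": 60},{"tx": -0.04,"ty": 0,"tz": 0,"rx": 0,"ry": 0,"rz": 0,"hand": 60},{"tx": -0.03,"ty": 0,"tz": 0,"rx": 0,"ry": 0,"rz": 0,"hand": 60}]'

```text
time: 16.6
eef_pos: [0.416, 0.0165, 0.3365]
tool_rot: [2.289, 2.15, 0.002]
ft_force: [-0.1, -1.4, -0.0]
grip_width: 0.595
grip_force: 0.0
```

Run:
```python
from h import *
from m import rect
s=r.read_state();print(s["time"],s["eef_pos"],s["ft_force"])
c=snap("scene","s4");t=snap("top","t4")
a=cv2.resize(c["pixels"][140:240,220:340,::-1],(600,500));b=cv2.resize(t["pixels"][150:290,180:320,::-1],(500,500))
cv2.imwrite("pics/c4.png",cv2.resize(np.hstack([a,b]),(800,364)))
for c in(c,t):
    P=cloud(c);px=c["pixels"].astype(int)
    g=(px[...,1]>px[...,0]*1.25)&(px[...,1]>px[...,2]*1.15)&(abs(P[...,0]-.56)<.06)&(abs(P[...,1]-.02)<.06)
    rect(g,P,.03,.25,"green")
```

```text
16.6 [0.41595929 0.01648746 0.33645953] [-0.12221422 -1.35015437 -0.02129966]
green 456 c [558.6  15.3] size [82.  13.6] ang 88.1 z [0.0769 0.1601 0.2195] med [0.5613 0.0099 0.1601]
green 187 c [559.3  16.8] size [78.2  8.4] ang 86.2 z [0.0856 0.1803 0.2199] med [0.5571 0.019  0.1803]
```

View pics/c4.png

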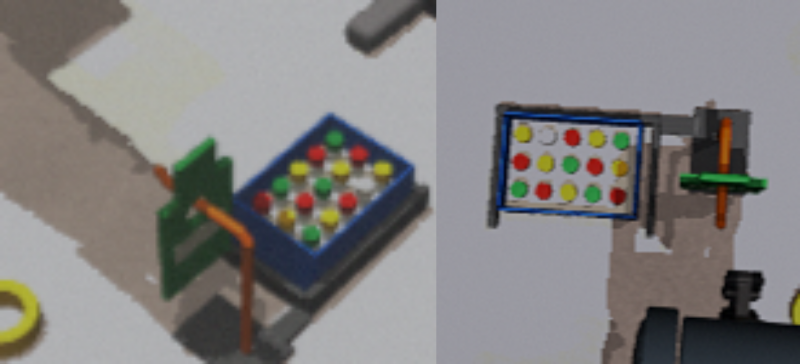

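The tag hangs on the peg (left (205,215), right (725,183)), and the crate is home. I'll let it settle and check again.

Emit:
send_rows --increments '[{"tx": 0,"ty": 0,"tz": 0,"rx": 0,"ry": 0,"rz": 0,"hand": 60},{"tx": 0,"ty": 0,"tz": 0,"rx": 0,"ry": 0,"rz": 0,"hand": 60},{"tx": 0,"ty": 0,"tz": 0,"rx": 0,"ry": 0,"rz": 0,"hand": 60},{"tx": 0,"ty": 0,"tz": 0,"rx": 0,"ry": 0,"rz": 0,"hand": 60},{"tx": 0,"ty": 0,"tz": 0,"rx": 0,"ry": 0,"rz": 0,"hand": 60},{"tx": 0,"ty": 0,"tz": 0,"rx": 0,"ry": 0,"rz": 0,"hand": 60},{"tx": 0,"ty": 0,"tz": 0,"rx": 0,"ry": 0,"rz": 0,"hand": 60},{"tx": 0,"ty": 0,"tz": 0,"rx": 0,"ry": 0,"rz": 0,"hand": 60},{"tx": 0,"ty": 0,"tz": 0,"rx": 0,"ry": 0,"rz": 0,"hand": 60},{"tx": 0,"ty": 0,"tz": 0,"rx": 0,"ry": 0,"rz": 0,"hand": 60}]'

```text
time: 17.95
eef_pos: [0.4174, 0.0165, 0.3353]
tool_rot: [2.29, 2.151, 0.0]
ft_force: [-0.3, -0.6, -0.5]
grip_width: 0.6
grip_force: 0.0
```

Emit:
send_rows --increments '[{"tx": 0,"ty": 0,"tz": 0,"rx": 0,"ry": 0,"rz": 0,"hand": 60},{"tx": 0,"ty": 0,"tz": 0,"rx": 0,"ry": 0,"rz": 0,"hand": 60},{"tx": 0,"ty": 0,"tz": 0,"rx": 0,"ry": 0,"rz": 0,"hand": 60},{"tx": 0,"ty": 0,"tz": 0,"rx": 0,"ry": 0,"rz": 0,"hand": 60},{"tx": 0,"ty": 0,"tz": 0,"rx": 0,"ry": 0,"rz": 0,"hand": 60},{"tx": 0,"ty": 0,"tz": 0,"rx": 0,"ry": 0,"rz": 0,"hand": 60},{"tx": 0,"ty": 0,"tz": 0,"rx": 0,"ry": 0,"rz": 0,"hand": 60},{"tx": 0,"ty": 0,"tz": 0,"rx": 0,"ry": 0,"rz": 0,"hand": 60},{"tx": 0,"ty": 0,"tz": 0,"rx": 0,"ry": 0,"rz": 0,"hand": 60},{"tx": 0,"ty": 0,"tz": 0,"rx": 0,"ry": 0,"rz": 0,"hand": 60}]'

```text
time: 19.2
eef_pos: [0.4174, 0.0165, 0.3353]
tool_rot: [2.29, 2.151, 0.0]
ft_force: [-0.2, -0.1, -0.5]
grip_width: 0.598
grip_force: 0.0
```

Run:
```python
from h import *
a=snap("scene","s5");b=np.load("s4.npz")
out=[]
for c in(b,a):
    P=cloud(c);px=c["pixels"].astype(int)
    g=(px[...,1]>px[...,0]*1.25)&(px[...,1]>px[...,2]*1.15)&(abs(P[...,0]-.56)<.04)&(abs(P[...,1]-.02)<.06)&(P[...,2]>.05)
    p=P[g];A=np.c_[p[:,1:],np.ones(len(p))];n=np.linalg.lstsq(A,p[:,0],rcond=None)[0]
    lo=p[p[:,2]<.175]
    ys=[(np.percentile(q[:,1],[3,97]).mean().round(4)) for q in(p[(p[:,2]<.12)],p[p[:,2]>.185])]
    print("n",n.round(3),"y centre low/high",ys,"z",np.percentile(p[:,2],[1,99]).round(3)); out.append(g)
print("changed px",(out[0]^out[1]).sum(),out[0].sum(), abs(a["pixels"].astype(int)-b["pixels"])[140:240,220:340].max(-1).__gt__(40).sum())
r.job_done()
```

```text
n [ 0.067 -0.008  0.561] y centre low/high [np.float64(0.0127), np.float64(0.0144)] z [0.076 0.22 ]
n [ 0.065 -0.004  0.561] y centre low/high [np.float64(0.0127), np.float64(0.0137)] z [0.074 0.22 ]
changed px 19 456 0
the job is handed in; nothing more can be done
```

The crate is home against the back stop, the green tag hangs upright and still on the peg, and the job was handed in at about 19 s; the judge's verdict was not shown.

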